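Set the sine plate to 20 degrees

ROBOT

A 6-joint arm with a two-finger parallel gripper is mounted at the origin on a cart in front of the work surface, level with it; the furniture and walls round the work are solid. World frame = base frame: x ahead of the robot, y to its left, z up, the work surface at z = 0. Lengths are in m, angles in rad, forces in N, time in s.
With the tool pointing down it reaches from about 0.35 to 0.95 m from the base axis. Payload 17.4 kg.
Tool frame: the origin (TCP) lies at the very end of the fingers, on their centre line; the grasp point (between the pads) lies bot.grip_point_offset behind it (bot.grip_point_offset is the distance from the TCP to the grasp point, in m); x points along the fingers, y is the direction in which the jaws open and shut, and the axes are right-handed (so a half turn about x gives the same grasp; the last joint's range is limited). The gripper opens to 93 mm and grips with 3 to 60 N. Pads are 15 mm wide; open, the fingers measure 128 mm over their backs; the gripper's body (75 mm by 188 mm) begins 65 mm behind the grasp point.
Start: joints at [1.195, 0.116, 1.442, -0, 1.584, -0.038], TCP at [0.224, 0.637, 0.219] pointing down, gripper open.
Joint ranges: [-2.83, 2.83], [-0.83, 2.19], [0.07, 2.5], [-1.14, 4.28], [0.01, 3], [-2.97, 2.97]. Speed limits (rad/s): [1.89, 1.89, 2.22, 3.14, 3.14, 3.14].

INTERFACE

Orientations are given as a unit quaternion [w, x, y, z].
In Python, from station import bot gives the robot as it stands.
- The arm moves only by the tool arm_command, never from a script. Its arguments are lists of equal length, an entry for each row: "slide": the shift along the tool's x, y, z normalised to -1 to 1, where 1 is 2 cm, a list of three; "turn": the turn, a rotation vector about the tool's x, y, z normalised to -1 to 1, where 1 is 90 degrees, a list of three. In form: {"slide": [[x, y, z], ...], "turn": [[rx, ry, rz], ...]}. A call has 1 to 12 rows; each row shifts and turns the commanded pose from where the row before left it, along the tool's axes as they then stand; what a row does not reach is not made up. A row lasts 1/12 s, in which the tool goes at most 41.7 mm and 7.16 degrees, less where a joint would pass 70% of its speed; a pose out of reach is approached as far as the arm can. A call with a number of a shift or a turn outside -1 to 1 is refused whole. A call with a gripper value outside its range is refused whole. "gripper" is the finger opening in mm, from 0 to 93, set as the call begins (left out, the last holds). The fingers move at their own pace and stop on an object; "force" is the grip in N (left out, the last holds). Time passes only in rows, so rows that do not move let the fingers close. It gives the time, the measured TCP pose, the force and the opening at its end, in the units of the state.
- bot.sense(): the state, without advancing time (a new reading comes with each control period).
- bot.capture(name): name is "scene" or "top"; returns a dict with "image" (384x512x3 uint8, blue, green, red), "depth" (384x512 float32, m along the optical axis (not along the pixel's ray), 0 where there is no reading), "vertical_fov" (degrees; the focal length in pixels is half the picture's height over the tangent of half this angle, whatever the lens; pixels are square), "cx", "cy" (the principal point, pixels), "D" ([k1, k2, p1, p2, k3] as OpenCV has them; the pictures are not rectified), "R" (3x3) and "t" (3): a world point X has camera coordinates R X + t. Camera axes: x right, y down, z forward; pixel columns grow to the right and rows downward; lengths in m; the calibration is good to about 2 mm. A picture is of the moment at which its call begins.
- bot.sign_off(): hands the job in, once; it reports no verdict.
Trained networks look in a picture, given as the dict that the camera call returned (one of the last four; its "shot" number tells which), for a name from the list of things; names that differ only in an ending like _2 or _b are one class to them, and where a whole thing is asked for, a point or a joint stands for the part that bears it (a point fixed in the world has none). Each returns a list of dicts, best first, with "conf" (0 to 1); they miss things now and then, are a little off and sometimes report something else, mostly with a low value. They report only what shows in the picture. A call takes as long as a camera call. They do not tell look-alikes from the thing itself.
- bot.silhouettes(thing, picture): "mask" (384x512 bool, what is visible of it) and "rect" ([centre column, centre row, width, height] in pixels, round what is visible of it).
- bot.place_of(thing, picture): "xy" ([column, row] in pixels: a listed point, or the origin of a listed thing).
The state is a dict: "time_s": time; "q": joint angles; "joint_velocities": joint speeds; "joint_efforts": joint torques, N m; "ee_pos": TCP position; "eef_rot": TCP orientation; "contact_force": force on the tool from outside, world axes, zero at the start; "wrist_torque": the same for the moment, N m; "finger_gap": finger opening in m.
Only numpy, scipy, OpenCV 4.12 (cv2) and the standard library are available. Lean on these libraries where they do the work, as an engineer would, in place of code of your own. Each camera call takes 0.05 s, during which the arm holds its last target. There are 200 camera calls.

TASK

Set the small sine plate to its 20 degree angle: stand the taller of the two square steel gauge block stacks upright in the marked square on the sine plate's base, then tip the raised plate over so that it comes down and its roller rests on the stack. Leave the shorter stack where it is.

Things in the scene. Friction and masses are not known exactly. Their poses are not given: they have to be found in the camera images.
- sine_base: Fixed aluminium base, 170 (x) x 110 (y) x 16 mm; origin: centre of the underside, on the worktop, z up. Marked square: thin dark 42 mm outline on its flat top, centred at x = -34 mm, y = 0. Hinge axis along y at x = +65 mm (the end away from the robot), z = 22 mm, between cheeks 38 mm high, outer faces y = +-52 mm.
- tilt_plate (a joint): Plate angle, rad: 0 level, 0.35 on a 36 mm stack. Starts at 1.66-1.80, leaning past upright away from the robot. 80 mm wide, reaches 115 mm from the hinge axis; working face 14 mm off the axis, on the base's +x side when raised; roller on the other side. Damped: if pushed there at the top with a few N towards the base's -x to below 1.3 rad, it sinks by itself in about 2 s.
- stack_tall: Loose upright steel stack of two square gauge blocks, 34 x 34 mm, 36 mm high, with a fine joint line half way up, about 0.25 kg. Origin: centre of its underside; z up. This one gives 20 degrees.
- stack_short: Loose single square steel gauge block, 34 x 34 mm, 18 mm high. Origin: centre of its underside; z up. It would give 10 degrees; not needed, stays where it is.
Mind the look-alikes: they are no part of the job. Leave any purple look-alike of the stack_tall alone.

How it is judged:
On the way:
1. the taller stack stands upright in the marked square on the base, within 14 mm each way, while the plate is still raised (x of stack_tall in the frame of sine_base between -0.048 and -0.02 m and y of stack_tall in the frame of sine_base between -0.014 and 0.014 m and z of stack_tall in the frame of sine_base between 0.011 and 0.021 m and angle between stack_tall's own z axis and vertical below 0.1 rad and value of joint tilt_plate above 1.2 rad), for 0.2 s.
At the end, for the whole second after the job is handed in: The taller stack stands upright (within 0.1 rad) on the base in the marked square, its centre within 14 mm of the square's centre in x and in y; the plate lies still on it at 20 degrees (joint 0.315 to 0.385 rad) (x of stack_tall in the frame of sine_base between -0.048 and -0.02 m and y of stack_tall in the frame of sine_base between -0.014 and 0.014 m and z of stack_tall in the frame of sine_base between 0.011 and 0.021 m and angle between stack_tall's own z axis and vertical below 0.1 rad and value of joint tilt_plate between 0.315 and 0.385 rad and velocity of joint tilt_plate between -0.05 and 0.05 rad/s and linear speed of stack_tall below 0.02 m/s); the robot touches nothing.
It fails at once if the shorter stack is moved by more than 30 mm (distance of stack_short from where it was at the start of the episode above 0.03 m).
It also fails if it takes over 56 s, if anything falls off the work surface, if the arm or the gripper's body presses on something with over 40 N, if the wrist force passes 120 N, or if a joint passes its speed limit or range.

## Working session

There is one attempt and no reset: what is moved stays moved. The work goes in short steps, Python scripts to look and compute and a tool call to move; the robot and the scene stay as the last step left them, time stands still between calls to the robot, and variables do not carry over. Pictures are saved under pics/ and viewed, about 8 in all and at most 12, crops included, and the job is handed in when it is done.

Besides the shell and the picture viewer there is one more tool, called after "Emit:" as a command line: name --argument value ..., lists and objects as JSON in quotes. arm_command: Moves the arm, as the interface text tells. Its arguments: {"type":"object","properties":{"slide":{"type":"array"},"turn":{"type":"array"},"gripper":{"type":"number"},"force":{"type":"number"}},"required":["slide","turn"]}

```bash
mkdir -p pics
cat > h.py <<'E'
import numpy as np, cv2
from station import bot
def K(c):
    f=c["image"].shape[0]/2/np.tan(np.radians(c["vertical_fov"])/2)
    return np.array([[f,0,c["cx"]],[0,f,c["cy"]],[0,0,1]])
def world(c,uv,depth=None,z=None):
    uv=np.array(uv,float).reshape(-1,1,2)
    n=cv2.undistortPoints(uv,K(c),np.array(c["D"],float))[:,0]
    r=np.c_[n,np.ones(len(n))]; R=np.array(c["R"]);t=np.array(c["t"])
    if depth is not None: return (r*np.reshape(depth,(-1,1))-t)@R
    o=-R.T@t; d=r@R; return o+d*((z-o[2])/d[:,2])[:,None]
def proj(c,X):
    return cv2.projectPoints(np.array(X,float).reshape(-1,3),cv2.Rodrigues(np.array(c["R"]))[0],np.array(c["t"],float),K(c),np.array(c["D"],float))[0][:,0]
E
python3 - <<'E'
from h import *
ims=[]
for n in("scene","top"):
    c=bot.capture(n); cv2.imwrite(f"pics/{n}0.png",c["image"]); 
    print(n,(-np.array(c["R"]).T@c["t"]).round(3),c["vertical_fov"])
    for th in("sine_base","tilt_plate","stack_tall","stack_short"):
        for m in bot.silhouettes(th,c)[:4]:
            mk=m["mask"]&(c["depth"]>0); v,u=np.nonzero(mk)
            if len(u)==0: continue
            P=world(c,np.c_[u,v],c["depth"][mk])
            print(th,round(m["conf"],2),np.round(m["rect"]),np.percentile(P,[2,50,98],axis=0).round(3).tolist())
        print("  place",[(round(p["conf"],2),np.round(p["xy"],1).tolist()) for p in bot.place_of(th,c)[:4]])
    ims.append(c["image"])
cv2.imwrite("pics/a.png",np.vstack([cv2.resize(i,(400,300)) for i in ims]))
print(bot.grip_point_offset,bot.sense()["eef_rot"],bot.sense()["time_s"])
E
```

```text
scene [ 0.05  -0.215  0.45 ] 50.935037661882845
sine_base 0.78 [320. 217.  88. 122.] [[0.486, 0.047, 0.004], [0.616, 0.119, 0.016], [0.671, 0.174, 0.13]]
  place [(0.84, [321.6, 243.2])]
tilt_plate 0.55 [339. 188.  54.  71.] [[0.627, 0.099, 0.015], [0.653, 0.136, 0.074], [0.682, 0.178, 0.132]]
tilt_plate 0.24 [319. 219.  87. 117.] [[0.486, 0.048, 0.005], [0.616, 0.119, 0.016], [0.67, 0.173, 0.13]]Traceback (most recent call last):
  File "<stdin>", line 12, in <module>
ValueError: it knows: sine_base, stack_short, stack_tall
```

View pics/scene0.png

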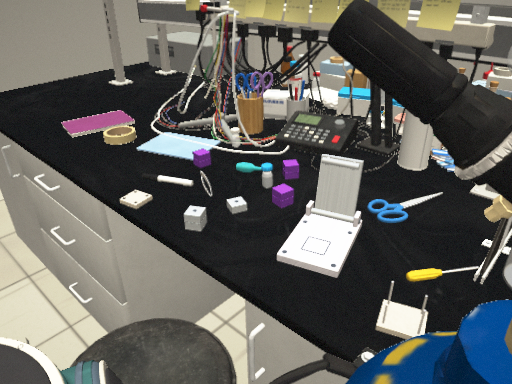

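The scene view shows the sine base at about (320,240) and its raised plate at (340,188). The silver cubes are at (196,218), larger and near, and (237,205), flatter. The purple look-alikes are at (202,158), (291,169) and (283,195). The larger silver cube fits stack_tall, so next I'll check the top view and a crop.

Run:
```python
from h import *
for n in("scene","top"):
    c=bot.capture(n); cv2.imwrite(f"pics/{n}1.png",c["image"]); np.savez(f"{n}.npz",**{k:np.array(v) for k,v in c.items()})
    print(n,(-np.array(c["R"]).T@c["t"]).round(3))
    for th in("sine_base","tilt_plate","stack_tall","stack_short"):
        for m in bot.silhouettes(th,c)[:4]:
            mk=m["mask"]&(c["depth"]>0); v,u=np.nonzero(mk)
            if len(u)==0: continue
            P=world(c,np.c_[u,v],c["depth"][mk])
            print(th,round(m["conf"],2),np.round(m["rect"]),np.percentile(P,[2,50,98],axis=0).round(3).tolist())
        if th!="tilt_plate":print("  place",[(round(p["conf"],2),np.round(p["xy"],1).tolist()) for p in bot.place_of(th,c)[:4]])
    if n=="scene":
        cv2.imwrite("pics/crop1.png",cv2.resize(c["image"][180:250,160:270],None,fx=6,fy=6,interpolation=cv2.INTER_CUBIC))
print(bot.grip_point_offset,bot.sense()["eef_rot"],bot.sense()["time_s"])
```

```text
scene [ 0.05  -0.215  0.45 ]
sine_base 0.56 [320. 216.  85. 122.] [[0.486, 0.047, 0.002], [0.615, 0.119, 0.016], [0.673, 0.175, 0.129]]
  place [(0.78, [323.1, 243.7])]
tilt_plate 0.63 [341. 187.  50.  67.] [[0.627, 0.099, 0.021], [0.654, 0.134, 0.074], [0.677, 0.173, 0.13]]
stack_tall 0.85 [202. 156.  20.  16.] [[0.634, 0.525, 0.003], [0.645, 0.531, 0.024], [0.668, 0.562, 0.037]]
stack_tall 0.8 [193. 217.  21.  25.] [[0.434, 0.31, 0.003], [0.446, 0.324, 0.026], [0.473, 0.346, 0.037]]
  place [(0.84, [194.2, 224.8]), (0.75, [283.0, 200.6]), (0.74, [200.4, 164.7]), (0.72, [288.8, 172.5])]
stack_short 0.79 [235. 206.  18.  16.] [[0.535, 0.297, -0.0], [0.55, 0.31, 0.016], [0.574, 0.337, 0.019]]
  place [(0.75, [237.3, 211.0])]
top [0.477 0.325 0.962]
sine_base 0.57 [328. 189.  64. 100.] [[0.494, 0.053, 0.012], [0.59, 0.122, 0.017], [0.675, 0.179, 0.132]]
  place [(0.84, [328.5, 196.6])]
tilt_plate 0.6 [326. 157.  34.  40.] [[0.629, 0.1, 0.025], [0.654, 0.139, 0.083], [0.681, 0.178, 0.134]]
stack_tall 0.75 [272. 167.  17.  18.] [[0.62, 0.243, 0.009], [0.634, 0.26, 0.036], [0.651, 0.277, 0.039]]
stack_tall 0.54 [153. 162.  16.  17.] [[0.634, 0.527, 0.001], [0.649, 0.541, 0.036], [0.666, 0.56, 0.04]]
stack_tall 0.54 [246. 121.  25.  20.] [[0.729, 0.309, 0.006], [0.746, 0.328, 0.036], [0.767, 0.346, 0.04]]
stack_tall 0.49 [239. 244.  16.  19.] [[0.439, 0.314, 0.034], [0.456, 0.333, 0.037], [0.474, 0.349, 0.04]]
  place [(0.81, [242.5, 124.0]), (0.73, [152.5, 161.2]), (0.67, [235.5, 243.0]), (0.59, [267.3, 165.4])]
stack_short 0.72 [247. 201.  14.  17.] [[0.539, 0.301, 0.015], [0.554, 0.319, 0.018], [0.571, 0.335, 0.022]]
  place [(0.61, [247.9, 197.1])]
0.0188 [ 0.69704895  0.11885625  0.69704262 -0.11885933] 1.0
```

View pics/top1.png

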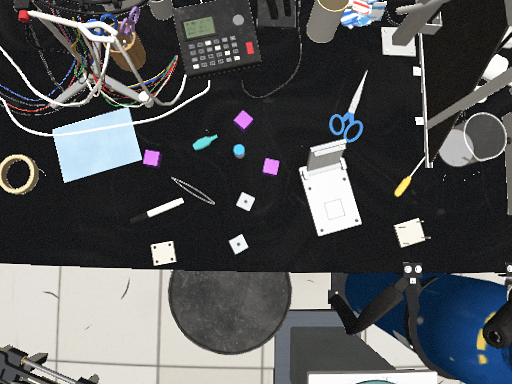

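View pics/crop1.png

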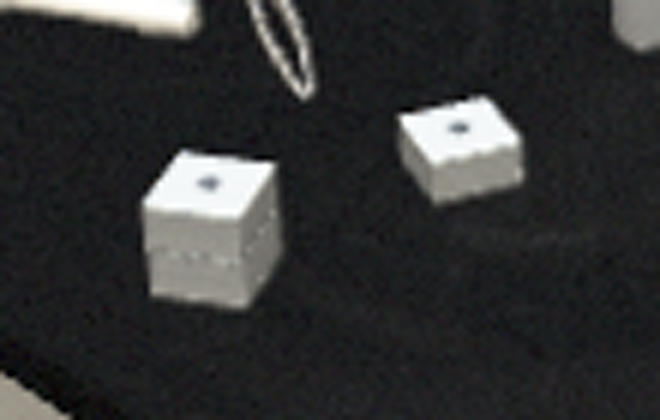

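The crop confirms it. The silver cube at scene (196,218), top (238,244), has the joint line half way up, so it is stack_tall. The flat one at scene (237,205), top (246,201), is stack_short. The marked square is at top (334,208). Next I'll measure positions and angles.

Run:
```python
from h import *
def load(n): 
    d=np.load(n+".npz"); return {k:d[k] for k in d.files}
c=load("top"); g=cv2.cvtColor(c["image"],cv2.COLOR_BGR2GRAY)
def quad(c,g,x0,x1,y0,y1,z,th=110):
    m=np.zeros_like(g); m[y0:y1,x0:x1]=(g[y0:y1,x0:x1]>th)
    cs,_=cv2.findContours(m,cv2.RETR_EXTERNAL,cv2.CHAIN_APPROX_NONE); k=max(cs,key=cv2.contourArea)[:,0]
    P=world(c,k,z=z)[:,:2].astype(np.float32); return cv2.minAreaRect(P)
print("tall",quad(c,g,225,255,230,260,.036)); print("short",quad(c,g,232,262,187,217,.018))
# base: depth-based top face
v,u=np.nonzero((g>110)); s=(u>290)&(u<370)&(v>130)&(v<245); u,v=u[s],v[s]
P=world(c,np.c_[u,v],c["depth"][v,u]); s=(abs(P[:,2]-.016)<.008)
print("base",cv2.minAreaRect(P[s][:,:2].astype(np.float32)))
# rectified view of base top in world coords: 0.5mm/px
X,Y=np.meshgrid(np.arange(.47,.70,.0005),np.arange(.03,.2,.0005),indexing="ij")
outs=[]
for n in("top","scene"):
    cc=load(n); p=proj(cc,np.c_[X.ravel(),Y.ravel(),np.full(X.size,.016)]).reshape(*X.shape,2).astype(np.float32)
    outs.append(cv2.remap(cc["image"],p,None,cv2.INTER_CUBIC))
cv2.imwrite("pics/rect.png",np.hstack(outs))
for n in("top","scene"):
    cc=load(n); gg=cv2.cvtColor(cc["image"],cv2.COLOR_BGR2GRAY)
    p=proj(cc,np.c_[X.ravel(),Y.ravel(),np.full(X.size,.016)]).reshape(*X.shape,2).astype(np.float32)
    r=cv2.remap(gg,p,None,cv2.INTER_CUBIC); b=cv2.morphologyEx(r,cv2.MORPH_BLACKHAT,np.ones((21,21)))
    m=(b>25).astype(np.uint8); k=cv2.connectedComponentsWithStats(m)
    for i in range(1,k[0]):
        if k[2][i,4]>150:
            yy,xx=np.nonzero(k[1]==i); print(n,k[2][i].tolist(),cv2.minAreaRect(np.c_[.47+yy*.0005,.03+xx*.0005].astype(np.float32)))
R=cv2
s=bot.sense(); from scipy.spatial.transform import Rotation as Ro
q=s["eef_rot"]; print(Ro.from_quat(np.r_[q[1:],q[0]]).as_matrix().round(3),s["ee_pos"])
```

```text
tall ((0.4558923840522766, 0.33249354362487793), (0.035923346877098083, 0.033961158245801926), 28.144182205200195)
short ((0.5563529133796692, 0.31834810972213745), (0.03514306619763374, 0.03623250499367714), 64.75257110595703)
base ((0.609595775604248, 0.11323907971382141), (0.15363095700740814, 0.26111167669296265), 88.90955352783203)
top [201, 35, 19, 18, 262] ((0.49175000190734863, 0.13500000536441803), (0.009000003337860107, 0.008499979972839355), 90.0)
top [31, 86, 21, 17, 286] ((0.5170000195503235, 0.05049999803304672), (0.010000001639127731, 0.008000016212463379), 90.0)
top [98, 114, 10, 36, 171] ((0.5357750654220581, 0.0813249945640564), (0.017748359590768814, 0.003676961176097393), 8.1300687789917)
top [262, 234, 18, 19, 264] ((0.5915000438690186, 0.1652500033378601), (0.00849999487400055, 0.009000003337860107), 90.0)
top [91, 283, 20, 20, 292] ((0.6167499423027039, 0.08024999499320984), (0.009192407131195068, 0.009192390367388725), 44.99991226196289)
top [278, 282, 35, 49, 607] ((0.6217226982116699, 0.1800748109817505), (0.026759209111332893, 0.010870303958654404), 31.3730
[... 1680 characters left out ...]
99999588727951, 0.009999990463256836), 90.0)
scene [125, 300, 215, 115, 4073] ((0.6401631236076355, 0.1512703001499176), (0.11067704856395721, 0.049828190356492996), 76.865966796875)
scene [100, 332, 22, 20, 320] ((0.6419500112533569, 0.084850013256073), (0.011403996497392654, 0.008720638230443), 26.56607437133789)
scene [103, 361, 25, 37, 348] ((0.6596028208732605, 0.08606091141700745), (0.01929282955825329, 0.006436258554458618), 30.65060806274414)
scene [134, 380, 44, 80, 769] ((0.6818210482597351, 0.10297045111656189), (0.04452052712440491, 0.015257202088832855), 22.38003921508789)
[[ 0.     0.331  0.943]
 [-0.     0.943 -0.331]
 [-1.    -0.     0.   ]] [0.22371489 0.63684648 0.21864979]
```

View pics/rect.png

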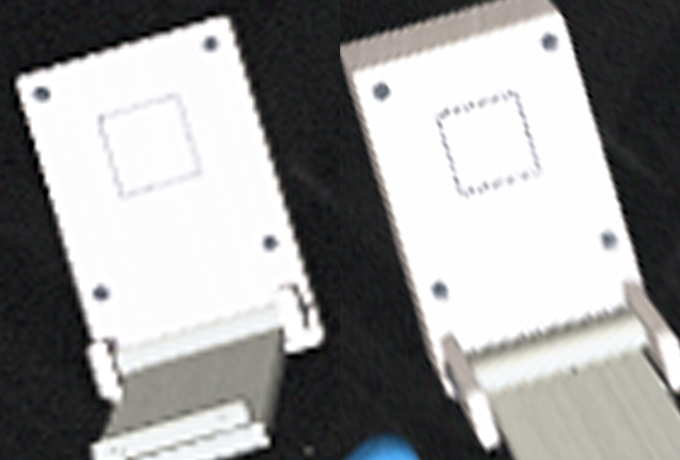

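Cross-checks agree: the tall stack is at (0.456, 0.3325) with faces at 28° and 118°. The square is at (0.542, 0.105), from outline, holes and edge alike, and the base yaw is 16.9°. I'll start moving above the tall stack and check for obstacles behind the plate.

Emit:
arm_command --slide '[[0,-0.438,0.666],[0,-0.438,0.666],[0,-0.438,0.666],[0,-0.438,0.666],[0,-0.438,0.666],[0,-0.438,0.666],[0,-0.438,0.666],[0,-0.438,0.666],[0,-0.438,0.666],[0,-0.438,0.666],[0,-0.438,0.666],[0,-0.438,0.666]]' --turn '[[0,0,0],[0,0,0],[0,0,0],[0,0,0],[0,0,0],[0,0,0],[0,0,0],[0,0,0],[0,0,0],[0,0,0],[0,0,0],[0,0,0]]' --gripper 62

```text
time_s: 2.0
ee_pos: [0.3406, 0.4834, 0.2186]
eef_rot: [0.697, 0.119, 0.697, -0.119]
contact_force: [-0.3, 0.2, -0.8]
finger_gap: 0.0621
```

Emit:
arm_command --slide '[[0,-0.438,0.666],[0,-0.438,0.666],[0,-0.438,0.666],[0,-0.438,0.666],[0,-0.438,0.666],[0,-0.438,0.666],[0,-0.438,0.666],[0,-0.438,0.666],[0,-0.438,0.666],[0,-0.438,0.666],[0,-0.438,0.666],[0,-0.438,0.666]]' --turn '[[0,0,0],[0,0,0],[0,0,0],[0,0,0],[0,0,0],[0,0,0],[0,0,0],[0,0,0],[0,0,0],[0,0,0],[0,0,0],[0,0,0]]'

```text
time_s: 3.0
ee_pos: [0.4563, 0.3311, 0.2187]
eef_rot: [0.697, 0.119, 0.697, -0.119]
contact_force: [0.4, 1.3, -0.2]
finger_gap: 0.0623
```

Emit:
arm_command --slide '[[0.4,0,0],[0.4,0,0],[0.4,0,0],[0.4,0,0],[0.4,0,0],[0.4,0,0],[0.4,0,0],[0.4,0,0],[0.4,0,0],[0.4,0,0],[0.4,0,0],[0.4,0,0]]' --turn '[[-0.0439,0,0],[-0.0439,0,0],[-0.0439,0,0],[-0.0439,0,0],[-0.0439,0,0],[-0.0439,0,0],[-0.0439,0,0],[-0.0439,0,0],[-0.0439,0,0],[-0.0439,0,0],[-0.0439,0,0],[-0.0439,0,0]]'

```text
time_s: 4.0
ee_pos: [0.4559, 0.3318, 0.1223]
eef_rot: [0.686, -0.173, 0.686, 0.173]
contact_force: [0.4, -0.6, 0.5]
finger_gap: 0.0621
```

```bash
cat >> h.py <<'E'
from scipy.spatial.transform import Rotation as Ro
def need(target,jaw=None):
    s=bot.sense(); q=s["eef_rot"]; M=Ro.from_quat(np.r_[q[1:],q[0]]).as_matrix()
    print("t",s["time_s"],"pos",np.round(s["ee_pos"],4),"tool x",M[:,0].round(3),"jaw",np.degrees(np.arctan2(M[1,1],M[0,1])).round(2),"F",np.round(s["contact_force"],1),"gap",s["finger_gap"],"q",np.round(s["q"],2))
    d=np.array(target)-s["ee_pos"]; print("slide units total",(M.T@d/.02).round(3))
    if jaw is not None: # full rotvec in tool frame
        a=np.radians(jaw); G=np.column_stack([[0,0,-1],[np.cos(a),np.sin(a),0],np.cross([0,0,-1],[np.cos(a),np.sin(a),0])])
        print("turn units total",(Ro.from_matrix(M.T@G).as_rotvec()/(np.pi/2)).round(4))
E
python3 - <<'E'
from h import *
need([.456,.3325,.006],118.1)
for n in("top","scene"):
    d=np.load(n+".npz"); c={k:d[k] for k in d.files}
    v,u=np.nonzero(c["depth"]>0); P=world(c,np.c_[u,v],c["depth"][v,u])
    print(n)
    for x in np.arange(.3,1.0,.05):
        print(round(x,2),[int(1000*P[s,2].max()) if (s:=(abs(P[:,0]-x)<.025)&(abs(P[:,1]-y)<.025)).sum() else None for y in np.arange(-.15,.4,.05)])
E
```

```text
t 4.0 pos [0.4559 0.3318 0.1223] tool x [-0. -0. -1.] jaw 118.25 F [ 0.4 -0.6  0.5] gap 0.06210056922189761 q [ 0.58 -0.08  1.8   0.    1.42 -1.48]
slide units total [5.813 0.028 0.022]
turn units total [ 0.0017 -0.      0.    ]
top
0.3 [199, 154, 424, 18, -790, -782, -347, -336, -334, -338, -343]
0.35 [309, 399, 432, 16, None, None, -357, -335, -334, -337, -340]
0.4 [322, 385, 8, 7, 4, 6, 5, 6, 5, 5, 6]
0.45 [5, 14, 46, 5, 5, 6, 5, 5, 6, 40, 41]
0.5 [7, 54, 55, 5, 21, 21, 20, 5, 5, 32, 37]
0.55 [6, 4, 6, 4, 20, 22, 22, 4, 5, 23, 21]
0.6 [5, 19, 20, 6, 20, 22, 39, 41, 38, 37, 18]
0.65 [141, 12, 6, 5, 15, 133, 137, 134, 40, 56, 60]
0.7 [143, 6, 6, 5, 12, 135, 135, 5, 5, 54, 59]
0.75 [355, 6, 5, 5, 13, 13, 5, 5, 6, 39, 41]
0.8 [306, 6, 5, 5, 12, 16, 5, 6, 5, 7, 7]
0.85 [382, 5, 5, 7, 10, 5, 5, 8, 7, 8, 13]
0.9 [382, 6, 5, 11, 9, 7, 5, 7, 6, 48, 48]
0.95 [311, 265, 254, 4, 4, 154, 157, 8, 5, 52, 56]
scene
0.3 [210, None, 423, 16, None, None, None, None, None, -346, -346]
0.35 [381, 415, 428, None, None, None, None, None, -340, -340, -340]
0.4 [380, 11, 8, 2, 2, 1, 1, 1, 1, 1, 2]
0.45 [392, 43, 45, 2, 0, 1, 1, 1, 2, 37, 37]
0.5 [1, 53, 54, 1, 17, 17, 17, 1, 1, 27, 35]
0.55 [1, 1, 2, 2, 17, 17, 17, 1, 2, 19, 19]
0.6 [1, 17, 17, 1, 17, 17, 37, 38, 36, 37, 1]
0.65 [40, 11, 1, 1, 17, 132, 132, 131, 37, 53, 56]
0.7 [96, 0, 1, 0, 9, 132, 131, 0, 1, 50, 56]
0.75 [85, 4, 1, 1, 10, 10, 1, None, 1, 36, 37]
0.8 [36, 3, 0, 1, 9, 9, 1, -1, 0, 3, 1]
0.85 [24, 1, 0, 6, 7, 1, 1, 1, None, 4, 12]
0.9 [None, 0, 1, 6, 5, 1, 1, 4, None, 43, 44]
0.95 [None, 10, 220, 398, 395, 393, 390, 388, 386, 384, 382]
```

Lined up to within 1 mm. Descending and gripping.

Emit:
arm_command --slide '[[0.7,0,0],[0.7,0,0],[0.7,0,0],[0.7,0,0],[0.7,0,0],[0.7,0,0],[0.5,0,0],[0.4,0.03,0.02],[0.4,0,0],[0.3,0,0],[0,0,0]]' --turn '[[0,0,0],[0,0,0],[0,0,0],[0,0,0],[0,0,0],[0,0,0],[0,0,0],[0,0,0],[0,0,0],[0,0,0],[0,0,0]]'

```text
time_s: 4.92
ee_pos: [0.4553, 0.333, 0.0054]
eef_rot: [0.686, -0.172, 0.686, 0.171]
contact_force: [-0.4, 0.6, -0.1]
finger_gap: 0.0619
```

Emit:
arm_command --slide '[[0,0,0],[0,0,0],[0,0,0],[0,0,0],[0,0,0],[0,0,0],[0,0,0],[0,0,0],[0,0,0],[0,0,0]]' --turn '[[0,0,0],[0,0,0],[0,0,0],[0,0,0],[0,0,0],[0,0,0],[0,0,0],[0,0,0],[0,0,0],[0,0,0]]' --gripper 20 --force 30

```text
time_s: 5.75
ee_pos: [0.4559, 0.3334, 0.007]
eef_rot: [0.686, -0.171, 0.686, 0.171]
contact_force: [-0.6, -1.0, 5.3]
finger_gap: 0.034
```

Run:
```python
from h import *
need([.456,.3325,.006])
d=np.load("top.npz"); c={k:d[k] for k in d.files}
v,u=np.nonzero(c["depth"]>0); P=world(c,np.c_[u,v],c["depth"][v,u])
for x in np.arange(.0,.5,.04):
    s=(abs(P[:,0]-x)<.02)&(P[:,2]>.15)&(P[:,1]<.3); print(round(x,2),P[s,1].max().round(3) if s.any() else None)
```

```text
t 5.75 pos [0.4559 0.3334 0.007 ] tool x [ 0.  0. -1.] jaw 118.06 F [-0.6 -1.   5.3] gap 0.034008932234945964 q [ 0.59  0.02  1.9  -0.    1.22 -1.47]
slide units total [ 0.052 -0.04  -0.015]
0.0 None
0.04 None
0.08 None
0.12 None
0.16 -0.16
0.2 -0.131
0.24 -0.122
0.28 -0.122
0.32 -0.028
0.36 -0.027
0.4 -0.098
0.44 None
0.48 None
```

Gripped at exactly 34 mm. Lifting and carrying to the base.

Emit:
arm_command --slide '[[0.5,0,0],[-0.8,0,0],[-0.8,0,0],[-0.8,0,0],[-0.8,0,0],[-0.8,0,0],[-0.8,0,0],[-0.8,0,0],[0,-0.8,-0.1],[0,-0.8,-0.1],[0,-0.8,-0.1],[0,-0.8,-0.1]]' --turn '[[0,0,0],[0,0,0],[0,0,0],[0,0,0],[0,0,0],[0,0,0],[0,0,0],[0,0,0],[0,0,0],[0,0,0],[0,0,0],[0,0,0]]'

```text
time_s: 6.75
ee_pos: [0.4787, 0.2723, 0.1082]
eef_rot: [0.686, -0.172, 0.686, 0.171]
contact_force: [0.4, 0.5, -3.0]
finger_gap: 0.0337
```

Emit:
arm_command --slide '[[0,-0.742,-0.0985],[0,-0.742,-0.0985],[0,-0.742,-0.0985],[0,-0.742,-0.0985],[0,-0.742,-0.0985],[0,-0.742,-0.0985],[0,-0.742,-0.0985],[0,-0.742,-0.0985],[0,-0.742,-0.0985],[0,-0.742,-0.0985],[0,-0.742,-0.0985],[0,-0.742,-0.0985]]' --turn '[[0,0,0],[0,0,0],[0,0,0],[0,0,0],[0,0,0],[0,0,0],[0,0,0],[0,0,0],[0,0,0],[0,0,0],[0,0,0],[0,0,0]]'

```text
time_s: 7.75
ee_pos: [0.5416, 0.104, 0.1081]
eef_rot: [0.686, -0.171, 0.686, 0.171]
contact_force: [-0.4, 0.5, -2.0]
finger_gap: 0.034
```

Emit:
arm_command --slide '[[0,0,0],[0,0,0],[0,0,0],[0,0,0],[0,0,0]]' --turn '[[0.031,0,0],[0.031,0,0],[0.031,0,0],[0.031,0,0],[0,0,0]]'

```text
time_s: 8.17
ee_pos: [0.5414, 0.1047, 0.1082]
eef_rot: [0.699, -0.103, 0.7, 0.103]
contact_force: [0.2, 0.7, -1.2]
finger_gap: 0.0336
```

Run:
```python
from h import *
need([.542,.1047,.0235],106.9)
c=bot.capture("scene"); cv2.imwrite("pics/c3.png",cv2.resize(c["image"][90:290,220:430],None,fx=2.8,fy=2.8,interpolation=cv2.INTER_CUBIC))
```

```text
t 8.1667 pos [0.5414 0.1047 0.1082] tool x [-0.001 -0.    -1.   ] jaw 106.75 F [ 0.2  0.7 -1.2] gap 0.03361751295357502 q [ 0.14 -0.1   1.84  0.    1.4  -1.72]
slide units total [ 4.234 -0.007  0.03 ]
turn units total [-0.0017 -0.0004 -0.0001]
```

View pics/c3.png

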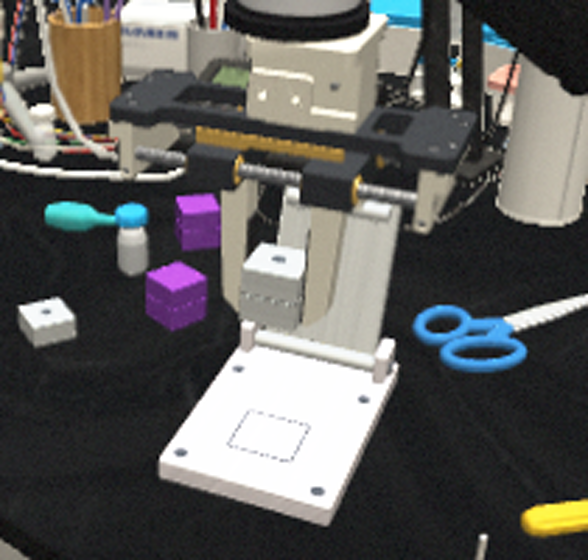

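The picture shows the stack held upright, with its joint line visible and the square clear below at crop (270,435). My first lift row was wrongly signed: it pressed down briefly, so the stack may sit a few mm higher in the fingers. I'll watch the force as I lower it.

Emit:
arm_command --slide '[[0.6,0,0.01],[0.6,0,0.01],[0.6,0,0.01],[0.6,0,0],[0.6,0,0],[0.5,0,0],[0.4,0,0],[0.1,0,0],[0,0,0],[0,0,0]]' --turn '[[0,0,0],[0,0,0],[0,0,0],[0,0,0],[0,0,0],[0,0,0],[0,0,0],[0,0,0],[0,0,0],[0,0,0]]'

```text
time_s: 9.05
ee_pos: [0.5425, 0.105, 0.029]
eef_rot: [0.7, -0.104, 0.699, 0.104]
contact_force: [-0.3, -0.8, -2.0]
finger_gap: 0.0338
```

Emit:
arm_command --slide '[[0.05,0,0],[0.05,0,0],[0.05,0,0],[0,0,0]]' --turn '[[0,0,0],[0,0,0],[0,0,0],[0,0,0]]'

```text
time_s: 9.38
ee_pos: [0.5423, 0.105, 0.0257]
eef_rot: [0.699, -0.104, 0.699, 0.104]
contact_force: [-0.3, -0.3, -2.1]
finger_gap: 0.0337
```

Run:
```python
from h import *
need([.542,.1047,.0215],106.9)
c=bot.capture("scene"); cv2.imwrite("pics/c4.png",cv2.resize(c["image"][180:290,260:380],None,fx=5,fy=5,interpolation=cv2.INTER_CUBIC))
```

```text
t 9.3833 pos [0.5423 0.105  0.0257] tool x [ 0.  0. -1.] jaw 106.9 F [-0.3 -0.3 -2.1] gap 0.03371778161660105 q [ 0.15 -0.03  1.91  0.    1.26 -1.72]
slide units total [ 0.208 -0.009 -0.016]
turn units total [-0.      0.0001  0.    ]
```

View pics/c4.png

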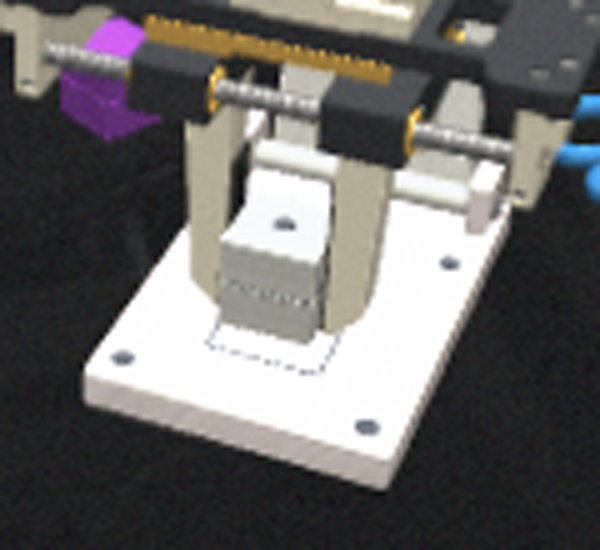

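The stack hovers over the square at crop (270,340), a few mm above the base. Its weight still reads -2 N, so I'll keep lowering.

Emit:
arm_command --slide '[[0.05,0,0],[0.05,0,0],[0.05,0,0],[0,0,0]]' --turn '[[0,0,0],[0,0,0],[0,0,0],[0,0,0]]'

```text
time_s: 9.77
ee_pos: [0.5421, 0.1049, 0.0224]
eef_rot: [0.699, -0.104, 0.7, 0.104]
contact_force: [-0.3, -0.0, -3.0]
finger_gap: 0.0336
```

Emit:
arm_command --slide '[[0.05,0,0],[0.05,0,0],[0,0,0]]' --turn '[[0,0,0],[0,0,0],[0,0,0]]'

```text
time_s: 10.02
ee_pos: [0.5421, 0.1049, 0.0204]
eef_rot: [0.699, -0.104, 0.7, 0.104]
contact_force: [0.5, -0.7, -2.0]
finger_gap: 0.034
```

Not in contact yet. The stack is a few mm higher in the fingers, as suspected.

Emit:
arm_command --slide '[[0.05,0,0],[0.05,0,0],[0,0,0]]' --turn '[[0,0,0],[0,0,0],[0,0,0]]'

```text
time_s: 10.27
ee_pos: [0.5421, 0.1049, 0.0184]
eef_rot: [0.699, -0.104, 0.7, 0.104]
contact_force: [-0.2, -0.4, -2.2]
finger_gap: 0.0338
```

Run:
```python
from h import *
need([.542,.1047,.018],106.9)
c=bot.capture("scene"); g=c
# stack top height from depth near its top face
for n in("scene",):
    m=[p for p in bot.silhouettes("stack_tall",c)]
    v,u=np.nonzero(c["depth"]>0); P=world(c,np.c_[u,v],c["depth"][v,u])
    s=(np.hypot(P[:,0]-.542,P[:,1]-.105)<.013)&(P[:,2]<.09); print(np.percentile(P[s,2],[10,50,90]).round(4),s.sum())
    s=(np.hypot(P[:,0]-.542,P[:,1]-.105)>.035)&(np.hypot(P[:,0]-.542,P[:,1]-.105)<.05)&(P[:,2]<.03)&(P[:,0]<.54); print("base",np.median(P[s,2]).round(4))
```

```text
t 10.2667 pos [0.5421 0.1049 0.0184] tool x [-0. -0. -1.] jaw 106.9 F [-0.2 -0.4 -2.2] gap 0.03377817267814382 q [ 0.15 -0.02  1.92  0.    1.24 -1.72]
slide units total [ 0.021 -0.01  -0.011]
turn units total [-0.     -0.0002 -0.    ]
[0.053  0.0539 0.0548] 95
base 0.0153
```

The depth image puts the stack about 2 mm above the base. I'll lower 1.5 mm more, then release.

Emit:
arm_command --slide '[[0.04,0,0],[0.035,0,0],[0,0,0]]' --turn '[[0,0,0],[0,0,0],[0,0,0]]'

```text
time_s: 10.62
ee_pos: [0.5421, 0.1049, 0.017]
eef_rot: [0.699, -0.104, 0.7, 0.104]
contact_force: [0.0, -0.2, -1.3]
finger_gap: 0.0338
```

Emit:
arm_command --slide '[[0,0,0],[0,0,0],[0,0,0],[0,0,0],[0,0,0],[0,0,0],[0,0,0],[0,0,0]]' --turn '[[0,0,0],[0,0,0],[0,0,0],[0,0,0],[0,0,0],[0,0,0],[0,0,0],[0,0,0]]' --gripper 56

```text
time_s: 11.28
ee_pos: [0.5422, 0.1049, 0.0171]
eef_rot: [0.699, -0.104, 0.699, 0.104]
contact_force: [0.4, 0.8, -0.2]
finger_gap: 0.056
```

Emit:
arm_command --slide '[[-0.4,0,0],[-0.8,0,0],[-0.8,0,0],[-0.8,0,0],[-0.8,0,0],[-0.8,0,0],[-0.8,0,0],[-0.8,0,0],[-0.8,0,0],[-0.8,0,0],[-0.8,0,0],[0,0,0]]' --turn '[[0,0,0],[0,0,0],[0,0,0],[0,0,0],[0,0,0],[0,0,0],[0,0,0],[0,0,0],[0,0,0],[0,0,0],[0,0,0],[0,0,0]]'

```text
time_s: 12.28
ee_pos: [0.5432, 0.1051, 0.1891]
eef_rot: [0.701, -0.104, 0.698, 0.104]
contact_force: [-0.5, -0.5, 0.4]
finger_gap: 0.056
```

Run:
```python
from h import *
need([.706,.155,.19],106.9)
c=bot.capture("scene"); cv2.imwrite("pics/c5.png",cv2.resize(c["image"][150:290,260:380],None,fx=4,fy=4,interpolation=cv2.INTER_CUBIC))
v,u=np.nonzero(c["depth"]>0); P=world(c,np.c_[u,v],c["depth"][v,u])
s=(np.hypot(P[:,0]-.542,P[:,1]-.105)<.03)&(P[:,2]<.09)&(P[:,2]>.045); print(P[s].min(0).round(4),P[s].max(0).round(4),np.median(P[s],0).round(4))
```

```text
t 12.2833 pos [0.5432 0.1051 0.1891] tool x [ 0.004  0.001 -1.   ] jaw 106.9 F [-0.5 -0.5  0.4] gap 0.05599056092219195 q [ 0.14 -0.14  1.75  0.    1.53 -1.72]
slide units total [-7.000e-03  2.100e-02  8.517e+00]
turn units total [-0.      0.0028  0.0004]
[0.5177 0.0825 0.045 ] [0.5596 0.1239 0.0533] [0.5351 0.1011 0.0511]
```

View pics/c5.png

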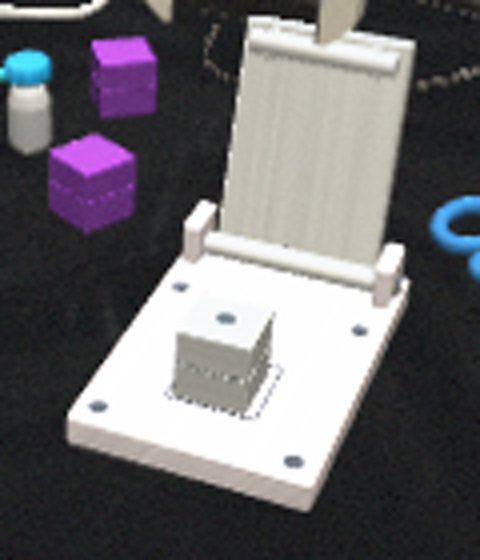

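The stack stands upright inside the outline at crop (222,360), and the plate is still raised. Next I'll close the fingers, go over the plate at z = 0.19, and come down behind it.

Emit:
arm_command --slide '[[0,0,0.71],[0,0,0.71],[0,0,0.71],[0,0,0.71],[0,0,0.71],[0,0,0.71],[0,0,0.71],[0,0,0.71],[0,0,0.71],[0,0,0.71],[0,0,0.71],[0,0,0.71]]' --turn '[[0,0,0],[0,0,0],[0,0,0],[0,0,0],[0,0,0],[0,0,0],[0,0,0],[0,0,0],[0,0,0],[0,0,0],[0,0,0],[0,0,0]]' --gripper 0

```text
time_s: 13.33
ee_pos: [0.7056, 0.1546, 0.1838]
eef_rot: [0.699, -0.104, 0.7, 0.104]
contact_force: [1.1, -0.7, 0.5]
finger_gap: 0.001
```

Run:
```python
from h import *
need([.706,.155,.112],106.9)
```

```text
t 13.3333 pos [0.7056 0.1546 0.1838] tool x [-0.001 -0.    -1.   ] jaw 106.9 F [ 1.1 -0.7  0.5] gap 0.0009608377865727615 q [ 0.18  0.23  1.37 -0.    1.54 -1.69]
slide units total [3.588 0.011 0.031]
turn units total [-0.     -0.0009 -0.0001]
```

Emit:
arm_command --slide '[[0.6,0,0],[0.6,0,0],[0.6,0,0],[0.6,0,0],[0.6,0,0],[0.6,0,0],[0,0,0]]' --turn '[[0,0,0],[0,0,0],[0,0,0],[0,0,0],[0,0,0],[0,0,0],[0,0,0]]'

```text
time_s: 13.92
ee_pos: [0.704, 0.1542, 0.1097]
eef_rot: [0.698, -0.104, 0.701, 0.104]
contact_force: [0.8, 0.5, -0.6]
finger_gap: 0.0007
```

Emit:
arm_command --slide '[[0,0,-0.2],[0,0,-0.2],[0,0,-0.2],[0,0,-0.2],[0,0,-0.2],[0,0,-0.2],[0,0,-0.2],[0,0,-0.2],[0,0,-0.2],[0,0,-0.2],[0,0,-0.2],[0,0,-0.2]]' --turn '[[0,0,0],[0,0,0],[0,0,0],[0,0,0],[0,0,0],[0,0,0],[0,0,0],[0,0,0],[0,0,0],[0,0,0],[0,0,0],[0,0,0]]'

```text
time_s: 14.92
ee_pos: [0.6589, 0.1404, 0.1131]
eef_rot: [0.699, -0.104, 0.699, 0.104]
contact_force: [0.6, 0.6, 0.8]
finger_gap: 0.0004
```

Emit:
arm_command --slide '[[0,0,-0.2],[0,0,-0.2],[0,0,-0.2],[0,0,-0.2],[0,0,-0.2],[0,0,-0.2],[0,0,-0.2],[0,0,-0.2]]' --turn '[[0,0,0],[0,0,0],[0,0,0],[0,0,0],[0,0,0],[0,0,0],[0,0,0],[0,0,0]]'

```text
time_s: 15.58
ee_pos: [0.6283, 0.1311, 0.113]
eef_rot: [0.699, -0.104, 0.7, 0.104]
contact_force: [0.5, 1.0, 0.1]
finger_gap: 0.0003
```

Run:
```python
from h import *
need([.61,.125,.112],106.9)
c=bot.capture("scene"); cv2.imwrite("pics/c6.png",cv2.resize(c["image"][130:290,250:400],None,fx=3,fy=3,interpolation=cv2.INTER_CUBIC))
```

```text
t 15.5833 pos [0.6283 0.1311 0.113 ] tool x [-0. -0. -1.] jaw 106.9 F [0.5 1.  0.1] gap 0.00033623789544864923 q [ 0.17  0.09  1.64 -0.    1.41 -1.7 ]
slide units total [ 0.05  -0.026 -0.962]
turn units total [ 0.     -0.0002 -0.    ]
```

View pics/c6.png

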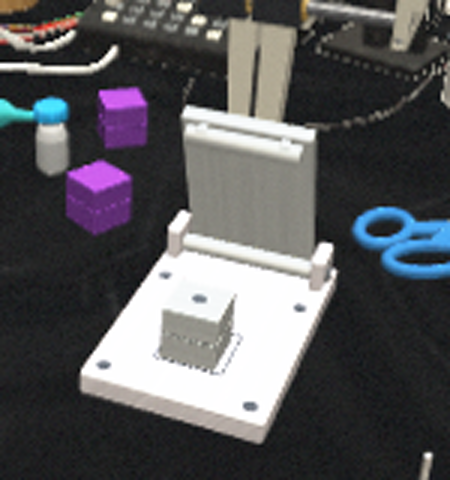

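The plate is now tipped towards the stack (top edge at crop (250,120)) and sinking. I'll push slightly further, then lift away and let it settle.

Emit:
arm_command --slide '[[0,0,-0.2],[0,0,-0.2],[0,0,-0.2],[0,0,-0.2],[0,0,0.3],[-0.5,0,0.3],[-0.8,0,0.3],[-0.8,0,0.3],[-0.8,0,0.3],[-0.8,0,0.3],[-0.8,0,0.3],[-0.8,0,0]]' --turn '[[0,0,0],[0,0,0],[0,0,0],[0,0,0],[0,0,0],[0,0,0],[0,0,0],[0,0,0],[0,0,0],[0,0,0],[0,0,0],[0,0,0]]'

```text
time_s: 16.63
ee_pos: [0.6549, 0.1392, 0.2205]
eef_rot: [0.7, -0.104, 0.699, 0.104]
contact_force: [0.4, -0.7, 0.2]
finger_gap: 0.0005
```

Emit:
arm_command --slide '[[0,0,0],[0,0,0],[0,0,0],[0,0,0],[0,0,0],[0,0,0],[0,0,0],[0,0,0],[0,0,0],[0,0,0],[0,0,0],[0,0,0]]' --turn '[[0,0,0],[0,0,0],[0,0,0],[0,0,0],[0,0,0],[0,0,0],[0,0,0],[0,0,0],[0,0,0],[0,0,0],[0,0,0],[0,0,0]]'

```text
time_s: 17.63
ee_pos: [0.6536, 0.1388, 0.2192]
eef_rot: [0.699, -0.104, 0.699, 0.104]
contact_force: [0.4, 0.5, -0.3]
finger_gap: 0.0003
```

Emit:
arm_command --slide '[[0,0,0],[0,0,0],[0,0,0],[0,0,0],[0,0,0],[0,0,0],[0,0,0],[0,0,0],[0,0,0],[0,0,0],[0,0,0],[0,0,0]]' --turn '[[0,0,0],[0,0,0],[0,0,0],[0,0,0],[0,0,0],[0,0,0],[0,0,0],[0,0,0],[0,0,0],[0,0,0],[0,0,0],[0,0,0]]'

```text
time_s: 18.63
ee_pos: [0.6536, 0.1388, 0.2191]
eef_rot: [0.699, -0.104, 0.699, 0.104]
contact_force: [0.0, -0.3, -0.4]
finger_gap: 0.0007
```

```bash
cat > chk.py <<'E'
from h import *
import sys
need([.7,.15,.2])
c=bot.capture("scene"); cv2.imwrite(f"pics/{sys.argv[1]}.png",cv2.resize(c["image"][130:290,250:400],None,fx=4,fy=3.7,interpolation=cv2.INTER_CUBIC))
v,u=np.nonzero(c["depth"]>0); P=world(c,np.c_[u,v],c["depth"][v,u])
a=np.radians(16.9); B=(P-[.5745,.1144,0])@np.array([[np.cos(a),-np.sin(a),0],[np.sin(a),np.cos(a),0],[0,0,1]])
s=(abs(B[:,1])<.032)&(B[:,0]>-.03)&(B[:,0]<.05)&(B[:,2]>.03)&(B[:,2]<.12); f=np.polyfit(B[s,0],B[s,2],1)
print("plate angle",np.arctan(-f[0]),"resid",np.std(B[s,2]-np.polyval(f,B[s,0])),s.sum())
print("short",[np.round(m["rect"]) for m in bot.silhouettes("stack_short",c)[:1]])
E
python3 chk.py c7
```

```text
t 18.6333 pos [0.6536 0.1388 0.2191] tool x [-0. -0. -1.] jaw 106.9 F [ 0.  -0.3 -0.4] gap 0.0007173232864960636 q [ 0.17  0.1   1.46 -0.    1.58 -1.69]
slide units total [ 0.956 -0.136  2.382]
plate angle 0.30994912983878414 resid 0.004711590683727851 378
short [array([235., 206.,  20.,  15.])]
```

View pics/c7.png

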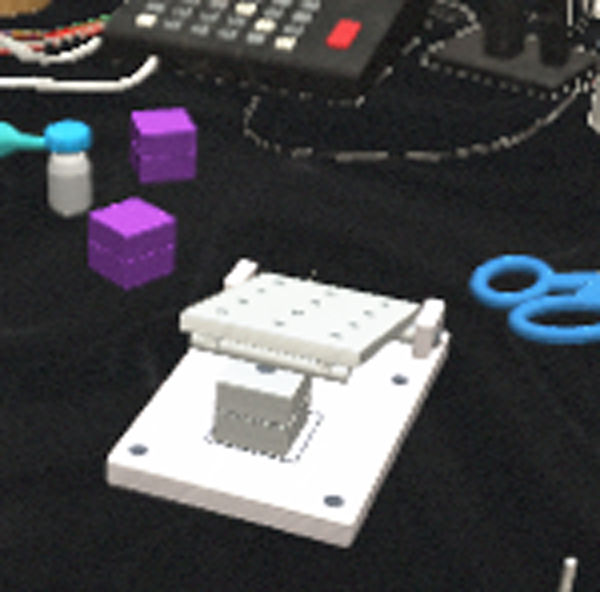

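The plate is down over the stack, with its front edge at crop (270,345). The angle fit included side faces and gave 0.31 with a 5 mm residual, and the plate may still be sinking. I'll wait and re-measure with a robust plane fit.

Emit:
arm_command --slide '[[0,0,0],[0,0,0],[0,0,0],[0,0,0],[0,0,0],[0,0,0],[0,0,0],[0,0,0],[0,0,0],[0,0,0],[0,0,0],[0,0,0]]' --turn '[[0,0,0],[0,0,0],[0,0,0],[0,0,0],[0,0,0],[0,0,0],[0,0,0],[0,0,0],[0,0,0],[0,0,0],[0,0,0],[0,0,0]]'

```text
time_s: 19.73
ee_pos: [0.6536, 0.1388, 0.2192]
eef_rot: [0.699, -0.104, 0.699, 0.104]
contact_force: [0.3, 0.6, 1.2]
finger_gap: 0.0005
```

Emit:
arm_command --slide '[[0,0,0],[0,0,0],[0,0,0],[0,0,0],[0,0,0],[0,0,0],[0,0,0],[0,0,0],[0,0,0],[0,0,0],[0,0,0],[0,0,0]]' --turn '[[0,0,0],[0,0,0],[0,0,0],[0,0,0],[0,0,0],[0,0,0],[0,0,0],[0,0,0],[0,0,0],[0,0,0],[0,0,0],[0,0,0]]'

```text
time_s: 20.73
ee_pos: [0.6536, 0.1387, 0.2192]
eef_rot: [0.699, -0.104, 0.699, 0.104]
contact_force: [0.1, 1.1, 0.4]
finger_gap: 0.0004
```

```bash
sed -i 's/^print("plate.*/from scipy.optimize import least_squares\nr=least_squares(lambda p:np.c_[B[s,:2],np.ones(s.sum())]@p-B[s,2],[-.36,0,.06],loss="cauchy",f_scale=.001).x; e=np.abs(np.c_[B[s,:2],np.ones(s.sum())]@r-B[s,2]); print("angle",np.arctan(-r[0]),r,"inliers",(e<.002).mean()); o=np.array([np.mean(B[s][np.abs(B[s,0]-x)<.01,2]) for x in(0,.02,.04)]); print(o)/' chk.py; python3 chk.py c8
python3 - <<'E'
from h import *
a=cv2.imread("pics/c7.png").astype(int);b=cv2.imread("pics/c8.png").astype(int); print("diff mean over plate",np.abs(a-b)[240:480,100:460].mean(), "elsewhere",np.abs(a-b)[480:].mean())
E
```

```text
t 20.7333 pos [0.6536 0.1387 0.2192] tool x [ 0. -0. -1.] jaw 106.9 F [0.1 1.1 0.4] gap 0.00043270573672575996 q [ 0.17  0.1   1.46 -0.    1.58 -1.69]
slide units total [ 0.958 -0.136  2.382]
angle 0.35087281304313783 [-0.36601792  0.00393208  0.06020327] inliers 0.9787798408488063
[0.06018157 0.05288638 0.04573213]
short [array([236., 208.,  18.,  20.])]
diff mean over plate 1.442445987654321 elsewhere 2.6734027777777776
```

The plate is still and measures 0.351 rad with 98% inliers. The short stack hasn't moved and the robot is clear, so I'm handing in.

```bash
python3 -c "
from station import bot
print(bot.sign_off())"
```

```text
the job is handed in; nothing more can be done
None
```

The tall stack stands upright in the marked square and the plate rests on it at about 20 degrees. I handed the job in after about 21 s of robot time.

- **What I did:** I gripped the tall silver stack with the joint line and set it down in the marked square while the plate was still raised. I then pushed the plate over from behind with closed fingers and lifted the gripper clear.
- **Last checks:** A plane fit to the depth image gave a plate angle of 0.351 rad, with 98% of points fitting. The pictures showed no motion over the last 2 s. The stack was upright and inside the outline. The short stack was where it started to within a couple of pixels, I never reached for the purple look-alikes, and the tool force was near zero.
- **Disagreements and slips:**
  - A first, cruder angle fit gave 0.310 rad with a 5 mm residual, because it included side faces. The robust fit, taken 2 s later, replaced it.
  - My first lift row was signed the wrong way and pressed the gripper down briefly. The stack ended up a few mm higher in the fingers, and I allowed for that when placing it.

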